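# Hang the blue lane divider on the two-hook stand

## Robot

A 6-joint arm with a two-finger parallel gripper is mounted at the origin on the work surface. World frame = base frame: x ahead of the robot, y to its left, z up, the work surface at z = 0. Lengths are in m, angles in rad, forces in N, time in s.
With the tool pointing down it reaches from about 0.3 to 0.775 m from the base axis. Payload 14.6 kg.
Tool frame: the origin (TCP) lies on the centre line of the jaws, within the pads' length; the fingertips stand 25 mm ahead of it and the grasp point (between the pads) lies 6 mm ahead of it (ctrl.tip_reach is the distance from the TCP to the fingertips, in m); z points along the fingers, y is the line along which they close (so a half turn about z gives the same grasp; the last joint's range is limited). The gripper opens to 94 mm and grips with 3 to 60 N. Pads are 16 mm wide; open, the fingers measure 119 mm over their backs; the gripper's body (75 mm by 177 mm) begins 78 mm behind the grasp point.
Start: joints at [1.053, 0.3, 1.521, -0, 1.321, -0.067], TCP at [0.24, 0.495, 0.23] pointing down, gripper open.
Joint ranges: [-3.03, 3.03], [-0.79, 2.21], [0.23, 2.52], [-1.04, 4.18], [0, 3.07], [-2.55, 2.55]. Speed limits (rad/s): [2.22, 2.22, 2.57, 3.14, 3.14, 3.14].

## Interface

Orientations are given as [roll, pitch, yaw] about the fixed x, y, z axes, in that order (R = Rz(yaw) Ry(pitch) Rx(roll)).
In Python, from station import ctrl gives the robot as it stands. The module is installed in compiled form; this text tells all that it offers.
- The arm moves only by the tool apply_moves, never from a script. Its argument "deltas" is a list of rows, each a list of 7 numbers: the closure in counts, from 0 (fully open) to 255 (shut), then the shift along the world's x, y, z in cm, then the turn, a rotation vector about the world's x, y, z in rad. In form: [[jaw, tx, ty, tz, ax, ay, az], ...]. A call has 1 to 10 rows; each row shifts and turns the commanded pose from where the row before left it; what a row does not reach is not made up. A row lasts 1/10 s, in which the tool goes at most 50 mm and 8.59 degrees, less where a joint would pass 70% of its speed; a pose out of reach is approached as far as the arm can. A call with a gripper value outside its range is refused whole. The fingers move at their own pace and stop on an object; "grip_force" is the grip in N (left out, the last holds). Time passes only in rows, so rows that do not move let the fingers close. It gives the time, the measured TCP pose, the force, the opening and the grip force at its end, in the units of the state.
- ctrl.get_obs(): the state, without advancing time (a new reading comes with each control period).
- ctrl.camera(name): name is "scene" or "top" or "wrist"; returns a dict with "img" (480x640x3 uint8, red, green, blue), "K" (3x3 intrinsics, pixels), "pose" (4x4, takes a point from camera to world coordinates); the wrist camera has in their place "hand_eye" (4x4, takes a point from camera to tool coordinates, whose origin is the TCP and whose axes are the flange's). Camera axes: x right, y up, looking along -z (the intrinsics and any distortion apply to the point x, -y, -z); pixel columns grow to the right and rows downward; lengths in m; the calibration is good to about 2 mm. A picture is of the moment at which its call begins: read the wrist's pose just before it. There is no depth.
- ctrl.hand_in(): hands the job in; it is judged then, once.
The state is a dict: "time_s": time; "qpos": joint angles; "joint_vel": joint speeds; "tau": joint torques, N m; "ee_pos": TCP position; "eef_rot": TCP orientation; "force": force on the tool from outside, world axes, zero at the start; "moment": the same for the moment, N m; "grip_width": finger opening in m; "grip_force": force on a finger pad.
Only numpy, scipy, OpenCV 4.12 (cv2) and the standard library are available. Lean on these libraries where they do the work, as an engineer would, in place of code of your own. Each camera call takes 0.05 s, during which the arm holds its last target. There are 200 camera calls.

## Task

The blue lane on the tin-sorting table is finished: lift its divider by the blue grip and hang it on the hook stand, with its top bar lying in both orange hooks. Keep hold until both ends of the bar are fully down in their hooks, then let go so that it hangs still. Leave the divider with the yellow grip standing where it is.

Things in the scene. Friction and masses are not known exactly. Their poses are not given: they have to be found in the camera images.
- blue_divider_grip (a point): Centre of the blue grip plate (14 mm thick in x, 70 wide in y, 50 tall) atop a loose steel ladder-like divider, 0.3-0.6 kg, same both ways round, z up. Its 10 mm thick, 290 mm long top bar lies along y, 40 mm below this point, with 20 mm end discs at y = +/-140. Uprights at y = +/-75; cross feet (80 mm in x) reach 130 mm below this point.
- yellow_divider_grip (a point): Centre of the yellow grip of a second loose divider, the same in shape and size as the blue one. It stays where it is.
- hook_mid (a point): Half-way between the two orange hooks, at the height of the bar's centre line when it lies in both; y runs from hook to hook, z up. Hooks at y = +/-110 mm: V-shaped wires 8 mm thick, open to the top, 60 mm wide at the mouth, sides at 45 degrees, tips 22 mm above this point. When hung, the divider's grip centre is 40 mm above this point.
- hook_stand: Fixed stand that carries the hooks: grey base 150 x 260 mm with two dark posts 70 mm along +x from the hooks' middle, as tall as the hook tips. Origin on the table 130 mm below the hook-middle point, same axes.

How it is judged:
By the outcome, as a careful person would: the job done as asked, in the order asked, and still so for the second after the job is handed in, with the robot touching nothing.
It also fails if it takes over 42 s, if anything falls off the work surface, if the arm or the gripper's body presses on something with over 40 N, if the wrist force passes 120 N, or if a joint passes its speed limit or range.

## Working session

There is one attempt and no reset: what is moved stays moved. The work goes in short steps, Python scripts to look and compute and a tool call to move; the robot and the scene stay as the last step left them, time stands still between calls to the robot, and variables do not carry over. Pictures are saved under pics/ and viewed, at most 10 in all, crops included, and the job is handed in when it is done.

Besides the shell and the picture viewer there is one more tool, called after ">>>" as name(argument=value, ...), one argument or row to a line, values as JSON. apply_moves: Moves the arm, as the interface text tells. Its arguments: {"type":"object","properties":{"deltas":{"type":"array"},"grip_force":{"type":"number"}},"required":["deltas"]}

```bash
mkdir -p pics
python3 - <<'E'
from station import ctrl
import cv2,numpy as np
o=ctrl.get_obs();print({k:np.round(o[k],3) for k in('time_s','ee_pos','eef_rot','force','grip_width')})
for n in('scene','top'):
    c=ctrl.camera(n);cv2.imwrite(f'pics/{n}.png',c['img'][:,:,::-1]);np.savez(f'{n}.npz',**{k:c[k] for k in('img','K','pose')});print(n,[k for k in c],c['K'],c['pose'].round(3))
E
```

```text
{'time_s': np.float64(0.0), 'ee_pos': array([0.24 , 0.495, 0.23 ]), 'eef_rot': array([-3.14 , -0.   ,  2.691]), 'force': array([0.163, 0.335, 0.11 ]), 'grip_width': np.float64(0.094)}
scene ['img', 'K', 'pose'] [[540.24153752   0.         317.42417539]
 [  0.         540.24153752 243.24336874]
 [  0.           0.           1.        ]] [[ 5.110e-01 -5.940e-01  6.220e-01  1.166e+00]
 [ 8.600e-01  3.520e-01 -3.700e-01 -3.830e-01]
 [ 1.000e-03  7.240e-01  6.900e-01  8.020e-01]
 [ 0.000e+00  0.000e+00  0.000e+00  1.000e+00]]
top ['img', 'K', 'pose'] [[490.57881388   0.         327.36061549]
 [  0.         490.57881388 241.16186645]
 [  0.           0.           1.        ]] [[ 0.029  0.99  -0.141  0.461]
 [-0.999  0.032  0.021  0.013]
 [ 0.025  0.141  0.99   0.873]
 [ 0.     0.     0.     1.   ]]
```

View pics/scene.png

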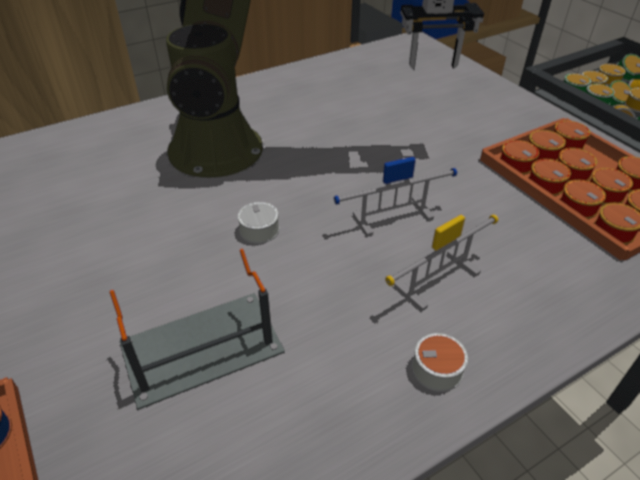

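View pics/top.png

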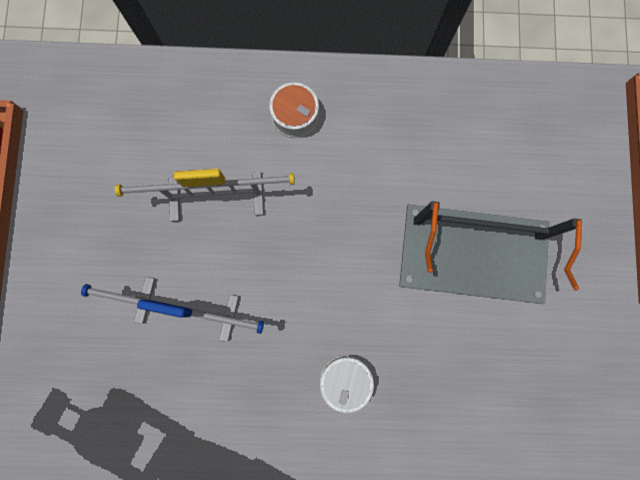

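Scene view: blue grip at (399,170), yellow behind it, and the stand at lower left. Top view: blue discs at (86,290) and (261,327), hooks near (433,240) and (574,255). I'll enlarge the hooks and the divider.

Run:
```python
import cv2,numpy as np
t=cv2.imread('pics/top.png');s=cv2.imread('pics/scene.png')
a=cv2.resize(t[190:310,395:595],None,fx=4,fy=4,interpolation=2)
cv2.imwrite('pics/a.png',a)
b=cv2.resize(s[235:355,100:300],None,fx=4,fy=4,interpolation=2);cv2.imwrite('pics/b.png',b)
```

```text
(no output)
```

View pics/a.png

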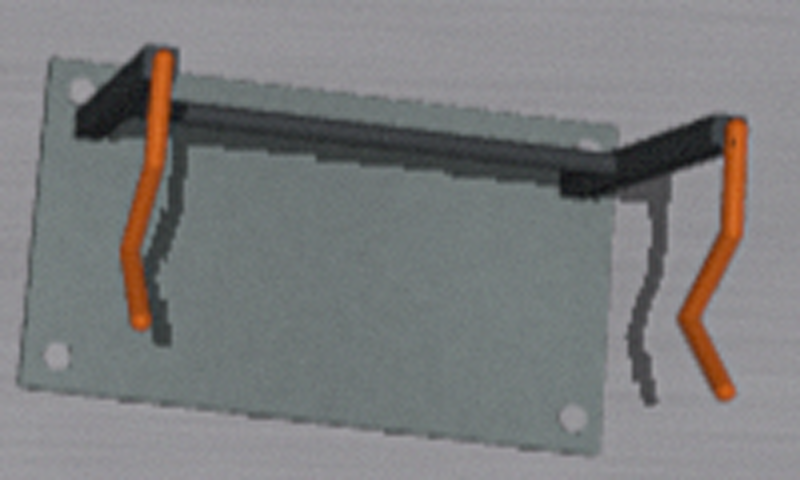

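View pics/b.png

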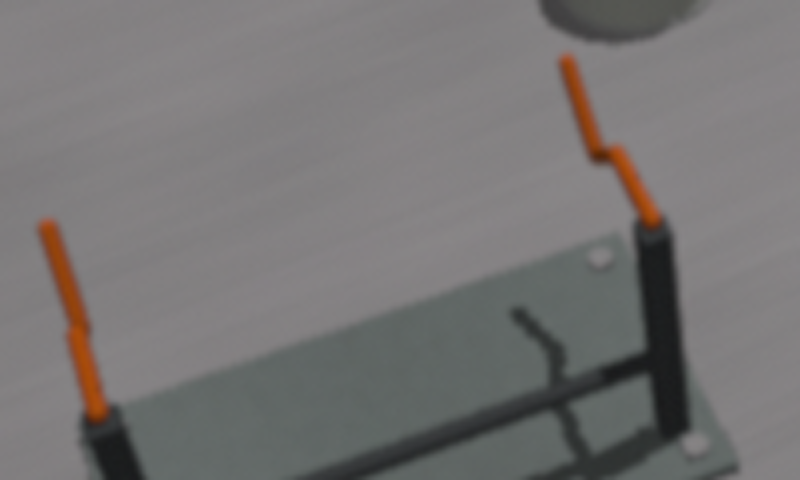

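Top crop: free tips (141,323) and (727,393), V bottoms (128,248) and (690,318), inner tips (155,165) and (733,235). Scene crop: free tips (567,60) and (48,228). I'll fit the planar poses with the known heights.

```bash
cat > h.py <<'E'
import numpy as np
from scipy.optimize import least_squares
C={n:np.load(n+'.npz') for n in('top','scene')}
def proj(n,P):
    c=C[n];T=np.linalg.inv(c['pose']);p=T[:3,:3]@P+T[:3,3];q=c['K']@np.array([p[0],-p[1],-p[2]]);return q[:2]/q[2]
def fit(obs,z0,x0):
    def r(v):
        c,s=np.cos(v[2]),np.sin(v[2]);o=[]
        for n,l,px in obs:
            P=np.array([v[0]+c*l[0]-s*l[1],v[1]+s*l[0]+c*l[1],z0+v[3]+l[2]]);o.append(proj(n,P)-px)
        return np.r_[np.ravel(o),v[3]/.002]
    f=least_squares(r,list(x0)+[0]);print(f.x.round(4),f.fun.round(1));return f.x
E
python3 - <<'E'
from h import *
t=lambda u,v:('top',np.array([395+u/4-.4,190+v/4-.4]))
s=lambda u,v:('scene',np.array([100+u/4-.4,235+v/4-.4]))
m=[(t(141,323),-30,110,18),(t(128,248),0,110,-12.7),(t(155,165),30,110,18),(t(727,393),-30,-110,18),(t(690,318),0,-110,-12.7),(t(733,235),30,-110,18),(s(567,60),-30,110,18),(s(48,228),-30,-110,18)]
fit([(a[0],np.array(l)/1e3,a[1]) for a,*l in m],.13,(.45,-.35,0))
def div(top,sc,x0):
    L=[(0,.14,-.04),(0,-.14,-.04),(0,0,0)]
    fit([('top',np.array(l),np.array(p)) for l,p in zip(L,top)]+[('scene',np.array(l),np.array(p)) for l,p in zip(L,sc)],.13,x0)
div([(86,290),(261,327),(164,309)],[(455,172),(336,200),(399,170)],(.33,.3,0))
div([(119,190),(292,179),(198,178)],[(495,219),(390,280),(449,233)],(.55,.25,0))
E
```

```text
[ 0.5459 -0.2677 -0.0895  0.0015] [-0.2 -0.4  0.2  0.9 -0.2 -0.4 -0.3 -0.2 -0.6  0.4 -0.  -0.3 -0.3  0.5
 -0.7 -0.1  0.7]
[ 0.4579  0.2363 -0.1796  0.0008] [-0.5 -0.1 -1.2  0.2  0.8 -0.6 -1.4  0.1  0.2 -0.1 -0.3  0.4  0.4]
[6.596e-01 1.989e-01 9.830e-02 4.000e-04] [-1.2 -0.4 -1.3  0.1  1.1 -0.3 -0.8  0.4 -0.4  0.6 -0.5 -0.4  0.2]
```

>>> apply_moves(
  deltas=[
    [0,2.18,-2.59,0,0,0,-0.13],
    [0,2.18,-2.59,0,0,0,-0.13],
    [0,2.18,-2.59,0,0,0,-0.13],
    [0,2.18,-2.59,0,0,0,-0.13],
    [0,2.18,-2.59,0,0,0,-0.13],
    [0,2.18,-2.59,0,0,0,-0.13],
    [0,2.18,-2.59,0,0,0,-0.13],
    [0,2.18,-2.59,0,0,0,-0.13],
    [0,2.18,-2.59,0,0,0,-0.13],
    [0,2.18,-2.59,0,0,0,-0.13],
  ],
  grip_force=30,
)

```text
time_s: 1.1
ee_pos: [0.4583, 0.2348, 0.2303]
eef_rot: [-3.141, 0.0, 1.385]
force: [-0.1, 1.3, 0.9]
grip_width: 0.094
grip_force: 0.0
```

>>> apply_moves(
  deltas=[
    [0,0,0,0,0,0,0],
    [0,0,0,0,0,0,0],
  ],
)

```text
time_s: 1.3
ee_pos: [0.4576, 0.2358, 0.2301]
eef_rot: [-3.141, 0.0, 1.391]
force: [-1.2, -0.7, 0.9]
grip_width: 0.0939
grip_force: 0.0
```

Run:
```python
from station import ctrl
import cv2,numpy as np
from scipy.spatial.transform import Rotation as Ro
o=ctrl.get_obs();print(o['ee_pos'],o['eef_rot'])
c=ctrl.camera('wrist');im=c['img'][:,:,::-1].copy()
T=np.eye(4);T[:3,:3]=Ro.from_euler('xyz',o['eef_rot']).as_matrix();T[:3,3]=o['ee_pos']
P=T@c['hand_eye']
np.savez('wrist.npz',img=c['img'],K=c['K'],pose=P);print({k:v for k,v in c.items() if k not in('img','K','hand_eye')})
import h;h.C['wrist']=np.load('wrist.npz')
a=-.1796
for l in[(0,.14,-.04),(0,-.14,-.04),(.007,.035,.025),(.007,-.035,.025),(-.007,.035,.025),(-.007,-.035,.025)]:
    p=h.proj('wrist',np.array([.458+np.cos(a)*l[0]-np.sin(a)*l[1],.236+np.sin(a)*l[0]+np.cos(a)*l[1],.13+l[2]]));print(p.round())
    cv2.drawMarker(im,tuple(int(i) for i in p.round()),(0,255,0),0,12,1)
cv2.imwrite('pics/w1.png',im)
```

```text
[0.45760991 0.23578515 0.23011178] [-3.14090077e+00  2.53164724e-04  1.39099182e+00]
{}
[321.  43.]
[321. 394.]
[333. 208.]
[332. 315.]
[309. 208.]
[310. 315.]
```

View pics/w1.png

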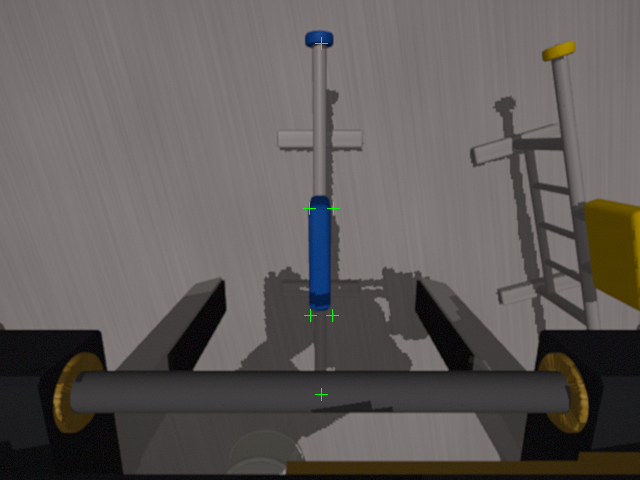

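The wrist view shows the plate centred between the fingers across the jaws, about 3 mm further along +y than estimated. That is within tolerance, so I'm going down to grip.

>>> apply_moves(
  deltas=[
    [0,0,0.2,-2.4,0,0,0],
    [0,0,0,-2.5,0,0,0],
    [0,0,0,-2.0,0,0,0],
    [0,0,0,-1.5,0,0,0],
    [0,0,0,-1.0,0,0,0],
    [0,0,0,0,0,0,0],
  ],
)

```text
time_s: 1.95
ee_pos: [0.4567, 0.2385, 0.1355]
eef_rot: [-3.14, 0.001, 1.393]
force: [-0.4, 0.6, 0.1]
grip_width: 0.094
grip_force: 0.0
```

>>> apply_moves(
  deltas=[
    [255,0,0,0,0,0,0],
    [255,0,0,0,0,0,0],
    [255,0,0,0,0,0,0],
    [255,0,0,0,0,0,0],
    [255,0,0,0,0,0,0],
    [255,0,0,0,0,0,0],
    [255,0,0,0,0,0,0],
    [255,0,0,0,0,0,0],
  ],
  grip_force=40,
)

```text
time_s: 2.75
ee_pos: [0.4576, 0.2381, 0.1365]
eef_rot: [3.142, -0.0, 1.391]
force: [-0.6, -0.6, 0.4]
grip_width: 0.0334
grip_force: 0.0
```

>>> apply_moves(
  deltas=[
    [255,0,0,0,0,0,0],
    [255,0,0,0,0,0,0],
    [255,0,0,0,0,0,0],
    [255,0,0,0,0,0,0],
    [255,0,0,0,0,0,0],
    [255,0,0,0,0,0,0],
  ],
)

```text
time_s: 3.35
ee_pos: [0.4576, 0.238, 0.1364]
eef_rot: [-3.142, 0.0, 1.391]
force: [-0.9, 0.2, -0.0]
grip_width: 0.0138
grip_force: 40.0
```

>>> apply_moves(
  deltas=[
    [255,0,0,1,0,0,0],
    [255,0,0,2,0,0,0],
    [255,0,0,2,0,0,0],
    [255,0,0,2.5,0,0,0],
    [255,0,0,3,0,0,0],
    [255,0,0,3,0,0,0],
    [255,0,0,3,0,0,0],
    [255,0,0,2,0,0,0],
    [255,0,0,1,0,0,0],
  ],
)

```text
time_s: 4.25
ee_pos: [0.4577, 0.2381, 0.3337]
eef_rot: [3.14, -0.001, 1.391]
force: [-0.6, -0.3, -4.2]
grip_width: 0.0138
grip_force: 40.0
```

>>> apply_moves(
  deltas=[
    [255,0.52,-1.5,0,0,0,0.005],
    [255,0.52,-2.5,0,0,0,0.005],
    [255,0.52,-3.3,0,0,0,0.005],
    [255,0.52,-3.3,0,0,0,0.005],
    [255,0.52,-3.3,0,0,0,0.005],
    [255,0.52,-3.3,0,0,0,0.005],
    [255,0.52,-3.3,0,0,0,0.005],
    [255,0.52,-3.3,0,0,0,0.005],
    [255,0.52,-3.3,0,0,0,0.005],
    [255,0.52,-3.3,0,0,0,0.005],
  ],
)

```text
time_s: 5.25
ee_pos: [0.5094, -0.0673, 0.331]
eef_rot: [-3.14, -0.0, 1.441]
force: [1.3, 0.2, -3.2]
grip_width: 0.014
grip_force: 40.0
```

>>> apply_moves(
  deltas=[
    [255,0.52,-3.3,0,0,0,0.005],
    [255,0.52,-3.3,0,0,0,0.005],
    [255,0.52,-3.3,0,0,0,0.005],
    [255,0.52,-3.3,0,0,0,0.005],
    [255,0.52,-3.3,0,0,0,0.01],
    [255,0.52,-2.2,0,0,0,0.01],
    [255,0.52,-1.5,0,0,0,0.01],
    [255,0,0,0,0,0,0],
    [255,0,0,0,0,0,0],
  ],
)

```text
time_s: 6.15
ee_pos: [0.5458, -0.2677, 0.3307]
eef_rot: [-3.14, -0.001, 1.49]
force: [1.1, -0.1, -3.1]
grip_width: 0.0136
grip_force: 40.0
```

```bash
cat > look.py <<'E'
from station import ctrl
import cv2,numpy as np,sys
o=ctrl.get_obs();print(o['ee_pos'],o['eef_rot'])
for n in('scene','top'):
    c=ctrl.camera(n);im=c['img'][:,:,::-1]
    im=im[40:370,80:320] if n=='scene' else im[100:400,330:640]
    cv2.imwrite(f'pics/{n}{sys.argv[1]}.png',cv2.resize(im,None,fx=1.6,fy=1.6,interpolation=2))
a=cv2.imread(f'pics/scene{sys.argv[1]}.png');b=cv2.imread(f'pics/top{sys.argv[1]}.png')
h=max(len(a),len(b));p=lambda i:cv2.copyMakeBorder(i,0,h-len(i),0,0,0)
m=np.hstack([p(a),p(b)]);print(m.shape);cv2.imwrite(f'pics/look{sys.argv[1]}.png',m[:, :800] if m.shape[1]<=800 else cv2.resize(m,(800,int(800*h/m.shape[1])),interpolation=cv2.INTER_AREA))
E
python3 look.py 1
```

```text
[ 0.54581971 -0.26766795  0.33074268] [-3.14032190e+00 -7.87402802e-04  1.49028442e+00]
(528, 880, 3)
```

View pics/look1.png

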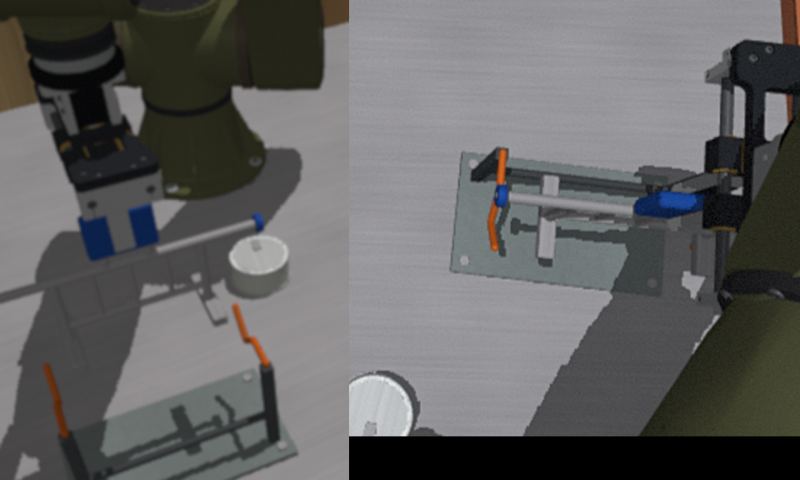

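Both views show the divider hanging level in the jaws over the stand. The near disc is at about (257,193) in scene and (435,235) in top; I'll compare that with the prediction.

Run:
```python
from h import *
def f(v):
    return np.r_[proj('scene',v)-(257.4,192.6),proj('top',v)-(435.1,234.8)]
r=least_squares(f,[.55,-.13,.28]);print(r.x.round(4),r.fun.round(1))
a=1.4903-np.pi/2;print('pred',.5458-np.sin(a)*.14,-.2677+np.cos(a)*.14,.3307-.0064-.04)
```

```text
[ 0.5571 -0.1295  0.2863] [-0.9 -0.1 -0.6 -0.4]
pred 0.5570573192902509 -0.12815333123862344 0.2843
```

>>> apply_moves(
  deltas=[
    [255,0,0,-1,0,0,-0.009],
    [255,0,0,-2,0,0,0],
    [255,0,0,-2.5,0,0,0],
    [255,0,0,-2.5,0,0,0],
    [255,0,0,-2,0,0,0],
    [255,0,0,-1.6,0,0,0],
    [255,0,0,-1,0,0,0],
    [255,0,0,-0.5,0,0,0],
    [255,0,0,-0.5,0,0,0],
    [255,0,0,0,0,0,0],
  ],
)

```text
time_s: 7.25
ee_pos: [0.546, -0.2679, 0.1953]
eef_rot: [-3.141, -0.0, 1.482]
force: [0.1, 0.2, -3.1]
grip_width: 0.0138
grip_force: 40.0
```

>>> apply_moves(
  deltas=[
    [255,0,0,-0.3,0,0,0],
    [255,0,0,-0.3,0,0,0],
    [255,0,0,0,0,0,0],
    [255,0,0,0,0,0,0],
  ],
)

```text
time_s: 7.65
ee_pos: [0.546, -0.268, 0.1895]
eef_rot: [3.142, 0.0, 1.482]
force: [-0.2, -0.0, -3.2]
grip_width: 0.0137
grip_force: 40.0
```

>>> apply_moves(
  deltas=[
    [255,0,0,-0.3,0,0,0],
    [255,0,0,0,0,0,0],
    [255,0,0,0,0,0,0],
  ],
)

```text
time_s: 7.95
ee_pos: [0.546, -0.268, 0.1864]
eef_rot: [-3.141, -0.0, 1.482]
force: [-0.0, -0.3, -3.7]
grip_width: 0.0139
grip_force: 40.0
```

>>> apply_moves(
  deltas=[
    [255,0,0,-0.2,0,0,0],
    [255,0,0,-0.2,0,0,0],
    [255,0,0,-0.2,0,0,0],
    [255,0,0,0,0,0,0],
    [255,0,0,0,0,0,0],
  ],
)

```text
time_s: 8.45
ee_pos: [0.546, -0.268, 0.1804]
eef_rot: [-3.141, -0.0, 1.482]
force: [-0.3, -0.5, -3.4]
grip_width: 0.0137
grip_force: 40.0
```

>>> apply_moves(
  deltas=[
    [255,0,0,-0.1,0,0,0],
    [255,0,0,-0.1,0,0,0],
    [255,0,0,0,0,0,0],
    [255,0,0,0,0,0,0],
  ],
)

```text
time_s: 8.85
ee_pos: [0.546, -0.2679, 0.1784]
eef_rot: [-3.142, -0.0, 1.482]
force: [-0.0, -0.2, -3.0]
grip_width: 0.0141
grip_force: 40.0
```

>>> apply_moves(
  deltas=[
    [255,0,0,-0.1,0,0,0],
    [255,0,0,0,0,0,0],
    [255,0,0,0,0,0,0],
  ],
)

```text
time_s: 9.15
ee_pos: [0.546, -0.268, 0.1774]
eef_rot: [-3.142, 0.0, 1.482]
force: [-0.1, 0.7, -3.2]
grip_width: 0.0139
grip_force: 40.0
```

>>> apply_moves(
  deltas=[
    [255,0,0,-0.1,0,0,0],
    [255,0,0,0,0,0,0],
    [255,0,0,0,0,0,0],
  ],
)

```text
time_s: 9.45
ee_pos: [0.546, -0.268, 0.1765]
eef_rot: [-3.142, 0.0, 1.482]
force: [-1.2, -0.5, -2.7]
grip_width: 0.0137
grip_force: 40.0
```

>>> apply_moves(
  deltas=[
    [255,0,0,-0.1,0,0,0],
    [255,0,0,0,0,0,0],
    [255,0,0,0,0,0,0],
  ],
)

```text
time_s: 9.75
ee_pos: [0.5461, -0.268, 0.1762]
eef_rot: [3.141, 0.0, 1.482]
force: [-3.3, 0.5, 6.0]
grip_width: 0.0139
grip_force: 40.0
```

>>> apply_moves(
  deltas=[
    [255,0,0,-0.1,0,0,0],
    [255,0,0,0,0,0,0],
    [255,0,0,0,0,0,0],
  ],
)

```text
time_s: 10.05
ee_pos: [0.5462, -0.2681, 0.176]
eef_rot: [3.14, 0.001, 1.482]
force: [-5.9, 3.8, 12.5]
grip_width: 0.0138
grip_force: 40.0
```

```bash
python3 look.py 2; python3 -c "
from station import ctrl
o=ctrl.get_obs();print(o['force'],o['moment'])"
```

```text
[ 0.5462033  -0.26806791  0.17602949] [3.14021588e+00 6.74134973e-04 1.48179697e+00]
(528, 880, 3)
[-5.34904941  2.32458664 12.8159948 ] [0.54842431 1.33438741 0.01407993]
```

View pics/look2.png

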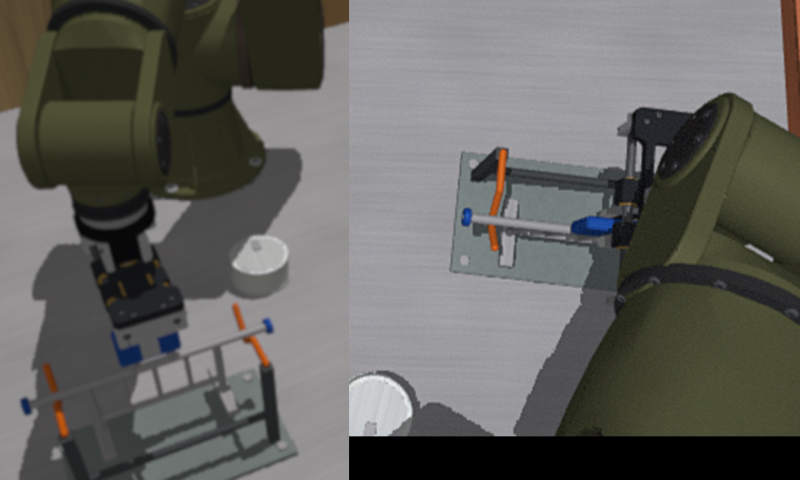

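The bar lies in both V bottoms and the forces show both hooks carrying load. I'll relieve the slight x preload, then check.

>>> apply_moves(
  deltas=[
    [255,-0.05,0,0,0,0,0],
    [255,-0.03,0,0,0,0,0],
    [255,0,0,0,0,0,0],
    [255,0,0,0,0,0,0],
  ],
  grip_force=12,
)

```text
time_s: 10.55
ee_pos: [0.5458, -0.2681, 0.1759]
eef_rot: [3.139, 0.001, 1.482]
force: [-1.8, 1.3, 9.6]
grip_width: 0.0139
grip_force: 12.0
```

```bash
python3 -c "
from station import ctrl
o=ctrl.get_obs();print(o['ee_pos'],o['force'],o['moment'])"
```

```text
[ 0.54581821 -0.26807661  0.17588579] [-1.84770317  1.25886481  9.57085575] [ 0.37576823  0.3574271  -0.03388449]
```

Well seated, so I'm releasing it gently.

>>> apply_moves(
  deltas=[
    [210,0,0,0,0,0,0],
    [205,0,0,0,0,0,0],
    [200,0,0,0,0,0,0],
    [190,0,0,0,0,0,0],
    [170,0,0,0,0,0,0],
    [150,0,0,0,0,0,0],
    [120,0,0,0,0,0,0],
    [120,0,0,0,0,0,0],
    [120,0,0,0,0,0,0],
    [120,0,0,0,0,0,0],
  ],
  grip_force=5,
)

```text
time_s: 11.55
ee_pos: [0.5452, -0.2679, 0.1744]
eef_rot: [3.142, -0.0, 1.482]
force: [-0.3, 0.7, -0.7]
grip_width: 0.0498
grip_force: 0.0
```

>>> apply_moves(
  deltas=[
    [120,0,0,0.5,0,0,0],
    [120,0,0,1,0,0,0],
    [120,0,0,1.5,0,0,0],
    [120,0,0,2,0,0,0],
    [120,0,0,3,0,0,0],
    [120,0,0,3,0,0,0],
    [120,0,0,3,0,0,0],
    [120,-2,3,1,0,0,0],
    [120,-2,3,0,0,0,0],
    [120,-2,3,0,0,0,0],
  ],
)

```text
time_s: 12.55
ee_pos: [0.4844, -0.177, 0.3255]
eef_rot: [3.14, 0.0, 1.481]
force: [0.3, 0.7, -0.9]
grip_width: 0.0497
grip_force: 0.0
```

>>> apply_moves(
  deltas=[
    [120,-2,3,0,0,0,0],
    [120,-2,3,0,0,0,0],
    [120,-2,3,0,0,0,0],
    [120,-2,3,0,0,0,0],
    [120,0,0,0,0,0,0],
    [120,0,0,0,0,0,0],
    [120,0,0,0,0,0,0],
    [120,0,0,0,0,0,0],
  ],
)

```text
time_s: 13.35
ee_pos: [0.4056, -0.0585, 0.3244]
eef_rot: [-3.141, -0.0, 1.481]
force: [0.4, -0.5, 0.5]
grip_width: 0.0496
grip_force: 0.0
```

```bash
python3 look.py 3
```

```text
[ 0.40556889 -0.058548    0.32442493] [-3.14126543e+00 -2.09159532e-05  1.48093942e+00]
(528, 880, 3)
```

View pics/look3.png

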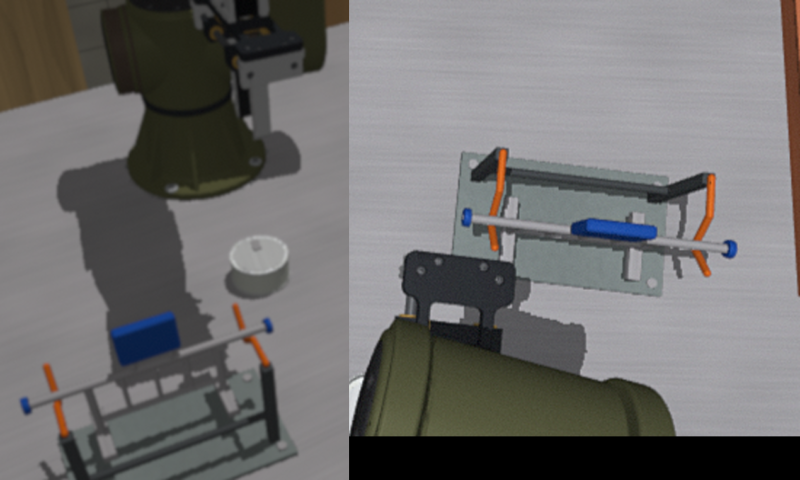

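The divider hangs in both hooks with its discs outside them. I'll check that it's still.

```bash
cat > d.py <<'E'
from station import ctrl
import numpy as np,cv2
L=[ctrl.camera('scene')['img'][220:360,90:290].astype(int) for _ in range(10)]
print([round(float(np.abs(cv2.blur(l-L[0]+0.,(5,5))).max()),1) for l in L])
E
python3 d.py
```

```text
[0.0, 3.0, 5.3, 5.3, 5.3, 7.8, 7.9, 7.8, 7.9, 7.7]
```

>>> apply_moves(
  deltas=[
    [120,0,0,0,0,0,0],
    [120,0,0,0,0,0,0],
    [120,0,0,0,0,0,0],
    [120,0,0,0,0,0,0],
    [120,0,0,0,0,0,0],
    [120,0,0,0,0,0,0],
    [120,0,0,0,0,0,0],
    [120,0,0,0,0,0,0],
    [120,0,0,0,0,0,0],
    [120,0,0,0,0,0,0],
  ],
)

```text
time_s: 14.95
ee_pos: [0.4052, -0.0579, 0.3244]
eef_rot: [-3.142, -0.0, 1.482]
force: [-0.8, -0.3, 0.6]
grip_width: 0.0498
grip_force: 0.0
```

```bash
python3 d.py; python3 -c "
from station import ctrl
print(ctrl.hand_in())"
```

```text
[0.0, 1.3, 1.1, 1.0, 1.1, 1.1, 1.2, 1.1, 1.1, 1.0]
the job is handed in; nothing more can be done
None
```

The blue divider hangs still in both orange hooks, the gripper has let go and is clear, and the yellow divider was not touched; I handed the job in at about 15.5 s, and the hand-in gave no verdict.

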